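# Gauge two bored blocks and set the undersize one aside

## Task

One of the two drilled aluminium blocks is bored to size and takes the plug gauge; the other is bored too small for it. Take the gauge from its wooden stand, lower it fully home into the bore that accepts it and leave it standing there; then set the undersize block flat in the empty steel tray. Set both down rather than dropping them.

Things in the scene. Friction and masses are not known exactly. Their poses are not given: they have to be found in the camera images.
- gauge: Steel plug gauge, 98 mm, 0.25 kg, upright, plug down in a fixed wooden stand (80x80x45 mm), collar on its top. Origin: centre of the lower tip, 15 mm over the bench in the stand; z up its axis. From the tip: nose 0-10 mm (dia 10 to 24), plug dia 24 to 30 mm, collar dia 40 from 30 to 38 mm, round handle dia 26 from 38 to 98 mm (grip here). Fully home, the collar rests on the block's top.
- block_wide: Loose bare aluminium block, 80 mm (its x) by 50 mm (its y), 35 mm high, 0.32 kg, flat on the bench, with an upright through bore of diameter 30 mm in the middle of its top: the gauge fits. Origin: centre of its underside, on the bore's axis; z up. With the gauge fully home the gauge's origin is 5 mm above this one.
- block_narrow: Loose bare aluminium block of the same outer size and mass (80 mm along its x, 50 along its y, 35 high), flat on the bench, with an upright through bore of diameter only 16 mm in the middle of its top: too small for the gauge. Origin: centre of its underside; z up. A third, solid block without a bore is a bystander.
- tray: Fixed shallow empty tray of dark steel, 190 mm (its x) by 170 mm (its y) outside, walls 4 mm thick, rim 22 mm above the bench, inner floor 4 mm above the bench. Origin: centre of its underside; z up.
Mind the look-alikes: they are no part of the job. Leave any green or yellow look-alike of the gauge alone. What is shaped like the block_narrow but orange is not meant.

How it is judged (in metres and radians):
On the way, in this order (a step that is already met when the one before it is completed fails the run):
1. the gauge stands fully home in the bore of the wide-bored block, let go (z of gauge in the frame of block_wide between -0.002 and 0.01 m and horizontal distance between gauge and block_wide below 0.012 m and angle between gauge's own z axis and vertical below 0.15 rad and angle between block_wide's own z axis and vertical below 0.1 rad and height (world z) of block_wide below 0.01 m and contact force between the fingers and gauge below 0.05 N and linear speed of gauge below 0.03 m/s), for 0.2 s.
2. the narrow-bored block lies flat in the tray, let go (horizontal distance between block_narrow and tray below 0.09 m and z of block_narrow in the frame of tray below 0.012 m and angle between block_narrow's own z axis and vertical below 0.15 rad and linear speed of block_narrow below 0.03 m/s and contact force between the fingers and block_narrow below 0.05 N), for 0.2 s.
At the end, for the whole second after the job is handed in: The gauge stands in the bore of the wide-bored block, upright within about 8 degrees, its collar within 5 mm of the block's top, and that block lies flat on the bench; the narrow-bored block lies flat inside the tray (within about 8 degrees, on its floor); both are released and at rest (all of step 1 and all of step 2); the robot touches nothing.
It fails at once if the gauge is dropped or thrown (moves at more than 0.85 m/s out of the fingers, a fall of about 35 mm) (linear speed of gauge above 0.85 m/s and contact force between the fingers and gauge below 0.05 N).
It fails at once if the narrow-bored block is dropped or thrown (moves at more than 0.85 m/s out of the fingers) (linear speed of block_narrow above 0.85 m/s and contact force between the fingers and block_narrow below 0.05 N).
It also fails if it takes over 51 s, if anything falls off the work surface, if the arm or the gripper's body presses on something with over 40 N, if the wrist force passes 120 N, or if a joint passes its speed limit or range.

## Robot

A 6-joint arm with a two-finger parallel gripper is mounted at the origin on the work surface. World frame = base frame: x ahead of the robot, y to its left, z up, the work surface at z = 0. Lengths are in mm, angles in rad, forces in N, time in s.
With the tool pointing down it reaches from about 375 to 925 mm from the base axis. Payload 5.7 kg.
Tool frame: the origin (TCP) lies midway between the tips of the shut fingers; the grasp point (between the pads) lies 19 mm behind it (arm.grip_point_offset is the distance from the TCP to the grasp point, in mm); z points along the fingers, y is the line along which they close (so a half turn about z gives the same grasp; the last joint's range is limited). The gripper opens to 85 mm and grips with 20 to 120 N. Pads are 22 mm wide; open, the fingers measure 114 mm over their backs; the gripper's body (76 mm by 85 mm) begins 54 mm behind the grasp point. The pads swing forward as they close: fully open they stand 13 mm farther back than shut.
Start: joints at [-1.319, 0.359, 1.51, -0, 1.272, -0.115], TCP at [215.161, -560.062, 231.267] pointing down, gripper open.
Joint ranges: [-2.97, 2.97], [-1.01, 2.36], [0.21, 2.38], [-0.96, 4.11], [0.2, 2.71], [-2.98, 2.98]. Speed limits (rad/s): [2.39, 2.39, 3.14, 3.14, 3.14, 3.14].

## Interface

Orientations are given as a rotation vector (axis times angle).
In Python, from cell import arm, viewer, order gives the robot as it stands.
- The arm moves only by the tool carry_out, never from a script. Its argument "deltas" is a list of rows, each a list of 5 numbers: the finger opening in m, from 0 to 0.0854, then the shift along the tool's x, y, z in m, then the turn about the tool's z in rad. A call has 1 to 20 rows; each row shifts and turns the commanded pose from where the row before left it, along the tool's axes as they then stand; what a row does not reach is not made up. A row lasts 1/8 s, in which the tool goes at most 62.5 mm and 10.7 degrees, less where a joint would pass 70% of its speed; a pose out of reach is approached as far as the arm can. A call with a gripper value outside its range is refused whole. The fingers move at their own pace and stop on an object; "force" is the grip in N (left out, the last holds). Time passes only in rows, so rows that do not move let the fingers close. It gives the time, the measured TCP pose, the force, the opening and the grip force at its end, in the units of the state.
- arm.get_obs(): the state, without advancing time (a new reading comes with each control period).
- viewer.grab_frame(name): name is "side" or "top"; returns the picture (480x640x3 uint8, blue, green, red); there is no depth.
- viewer.camera_info(name): a dict with "intrinsics" (3x3 intrinsics, pixels), "k1" (the pictures are not rectified: a ray, as slopes to the right and down, at radius r is drawn at 1 + k1 r^2 times it, then the intrinsics apply), "eye" and "attitude" of the camera in the world. Camera axes: x right, y up, looking along -z (the intrinsics and any distortion apply to the point x, -y, -z); pixel columns grow to the right and rows downward; lengths in mm; the calibration is good to about 2 mm. A picture is of the moment at which its call begins. camera_info takes no time and is no camera call.
- order.job_done(): hands the job in; it is judged then, once.
The state is a dict: "time_s": time; "joints": joint angles; "dq": joint speeds; "effort": joint torques, N m; "position": TCP position; "orientation": TCP orientation; "ft_force": force on the tool from outside, world axes, zero at the start; "ft_torque": the same for the moment, N m; "grip_width": finger opening in mm; "grip_force": force on a finger pad.
Only numpy, scipy, OpenCV 4.12 (cv2) and the standard library are available. Lean on these libraries where they do the work, as an engineer would, in place of code of your own. Each camera call takes 0.05 s, during which the arm holds its last target. There are 200 camera calls.

## Working session

There is one attempt and no reset: what is moved stays moved. The work goes in short steps, Python scripts to look and compute and a tool call to move; the robot and the scene stay as the last step left them, time stands still between calls to the robot, and variables do not carry over. Pictures are saved under pics/ and viewed, at most 10 in all, crops included, and the job is handed in when it is done.

Besides the shell and the picture viewer there is one more tool, called by a JSON object that holds its "fn" and its "kwargs". carry_out: Moves the arm, as the interface text tells. Its arguments: {"type":"object","properties":{"deltas":{"type":"array","items":{"type":"array","items":{"type":"number"}}},"force":{"type":"number"}},"required":["deltas"]}

```bash
mkdir -p pics; ls
python3 - <<'E'
from cell import arm, viewer
import cv2
for n in("top","side"):
    cv2.imwrite(f"pics/{n}0.png",viewer.grab_frame(n)); print(viewer.camera_info(n))
o=arm.get_obs();print(o["time_s"],o["position"],o["orientation"],o["ft_force"],arm.grip_point_offset)
E
```

```text
pics
{'intrinsics': array([[482.89566558,   0.        , 324.59401458],
       [  0.        , 482.89566558, 236.99134862],
       [  0.        ,   0.        ,   1.        ]]), 'k1': -0.09368828459697714, 'eye': array([348.28037445, -54.95868329, 979.4293216 ]), 'attitude': array([ 0.13763949, -0.15265868, -1.57646247])}
{'intrinsics': array([[542.95296969,   0.        , 320.92333834],
       [  0.        , 542.95296969, 238.79871413],
       [  0.        ,   0.        ,   1.        ]]), 'k1': -0.05582381339412363, 'eye': array([346.14098658, 775.17403283, 656.54750971]), 'attitude': array([ 0.14266313, -1.36023313, -2.65969493])}
0.1 [ 215.02028949 -559.4926583   230.54320442] [-3.08725594e+00 -5.72710358e-01  2.14385089e-04] [ 0.28057973 -0.1681442  -0.56695189] 18.700000000000003
```

View pics/top0.png

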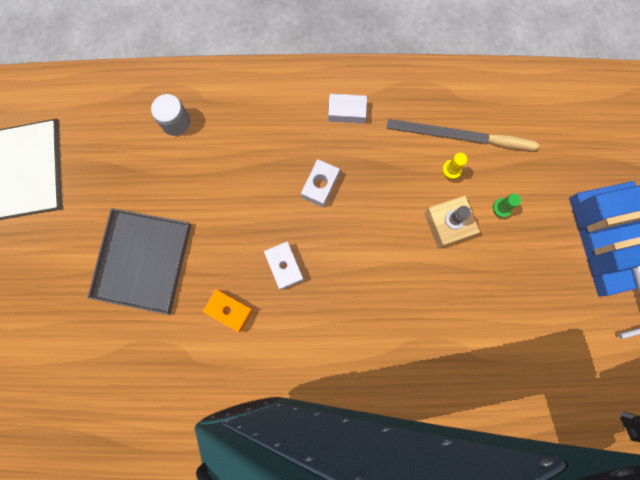

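View pics/side0.png

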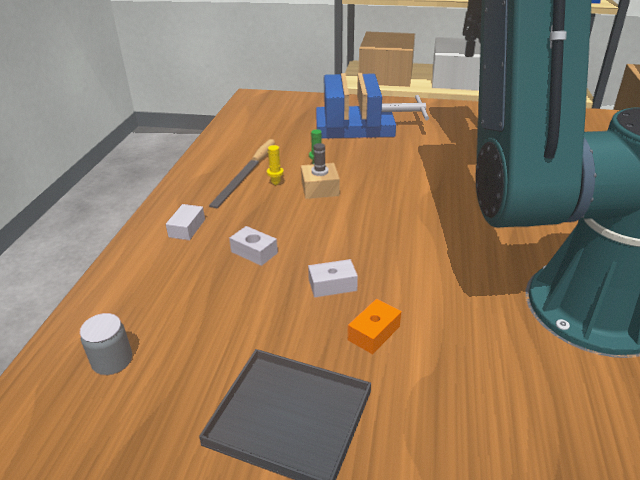

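The top view shows the wide-bored block at about (321,183), the narrow one at (284,265), the tray at (140,262) and the gauge in its stand at about (455,217), with its handle top near (463,212). In the side view the gauge is at (320,155), the wide block at (253,243) and the narrow block at (333,276).

```bash
cat > h.py <<'E'
import numpy as np, cv2
from scipy.spatial.transform import Rotation as R
from cell import arm, viewer
def ray(cam,uv):
    c=viewer.camera_info(cam)
    p=cv2.undistortPoints(np.array([[uv]],float),c["intrinsics"],np.array([c["k1"],0,0,0.]))[0,0]
    return c["eye"],R.from_rotvec(c["attitude"]).apply([p[0],-p[1],-1])
def plane(cam,uv,z):
    e,d=ray(cam,uv); return (e+d*(z-e[2])/d[2])[:2]
def px(cam,P):
    c=viewer.camera_info(cam); q=R.from_rotvec(c["attitude"]).inv().apply(np.array(P,float)-c["eye"])
    return cv2.projectPoints(np.array([[q[0],-q[1],-q[2]]]),np.zeros(3),np.zeros(3),c["intrinsics"],np.array([c["k1"],0,0,0.]))[0].ravel()
def rect(cam,cnt,z):
    P=np.array([plane(cam,p,z) for p in cnt.reshape(-1,2)],np.float32)
    (c,s,a)=cv2.minAreaRect(P)
    if s[0]<s[1]: a+=90
    return np.round(c,1),np.round(sorted(s),1),round((a+90)%180-90,1)
def tool(): 
    o=arm.get_obs(); return np.array(o["position"]),R.from_rotvec(o["orientation"]).as_matrix()
E
python3 - <<'E'
from h import *
im=cv2.imread("pics/top0.png"); hsv=cv2.cvtColor(im,cv2.COLOR_BGR2HSV)
m=cv2.inRange(hsv,(0,0,205),(180,45,255)); m[:70]=0; m[:,:200]=0;m[:,380:]=0;m[300:]=0
cs,h=cv2.findContours(m,cv2.RETR_CCOMP,cv2.CHAIN_APPROX_NONE)
for c,k in zip(cs,h[0]):
    if cv2.contourArea(c)<25: continue
    M=cv2.moments(c);u=(M["m10"]/M["m00"],M["m01"]/M["m00"])
    print("hole" if k[3]>=0 else "blk",np.round(u,1),cv2.contourArea(c),rect("top",c,35),plane("top",u,35).round(1))
m=cv2.inRange(hsv,(0,0,0),(180,90,110)); m[:190]=0;m[330:]=0;m[:,:70]=0;m[:,210:]=0
c=max(cv2.findContours(m,0,1)[0],key=cv2.contourArea); print("tray",rect("top",c,15))
a=cv2.resize(im[180:260,410:530],None,fx=5,fy=5,interpolation=2)
b=cv2.resize(cv2.imread("pics/side0.png")[120:210,260:380],None,fx=5,fy=5,interpolation=2)[:,:]
cv2.imwrite("pics/g.png",cv2.resize(np.vstack([a,b]),None,fx=.7,fy=.7))
p,r=tool();print(p.round(1),r.round(3).tolist())
E
```

```text
blk [282.8 264.7] 974.0 (array([470.2,  18. ]), array([50. , 80.7]), 22.4) [469.9  17.9]
hole [282.6 264.6] 65.5 (array([469.8,  18. ]), array([16.7, 18.3]), 44.7) [470.   18.3]
blk [319.9 180.8] 876.0 (array([641.6, -56.9]), array([50. , 80.4]), -25.1) [641.1 -56.7]
hole [319.8 180.7] 189.5 (array([641.2, -56.5]), array([30.9, 32.7]), -44.5) [641.2 -56.5]
blk [347.1 105. ] 738.5 (array([ 808.1, -116. ]), array([48.9, 79.1]), 86.1) [ 808.  -115.9]
tray (array([484.4, 312.5]), array([174.9, 186.8]), -11.2)
[ 215.  -559.5  230.5] [[0.933, 0.359, -0.0], [0.359, -0.933, 0.002], [0.0, -0.002, -1.0]]
```

View pics/g.png

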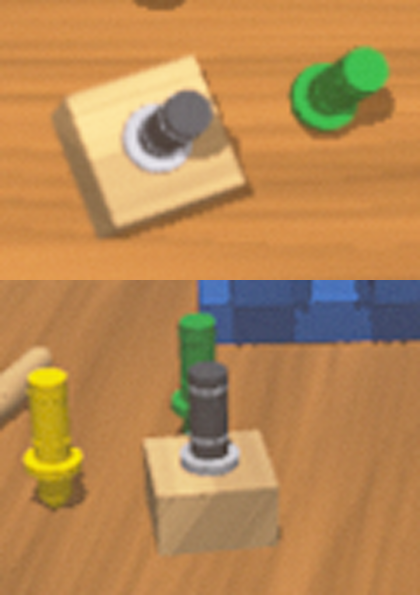

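The crops show the handle top at about (463.5,212.7) px and the collar centre at about (455.6,219) px in the top view. In the side view they are at about (319.3,146) and (319.6,170).

Run:
```python
from h import *
print("top/handle",plane("top",(463.5,212.7),113),"collar",plane("top",(455.6,219),53))
print("side/handle",plane("side",(319.3,146.2),113),"collar",plane("side",(319.6,170),53))
print("green",plane("top",(514,199.5),98),"yellow",plane("top",(460,159),98))
p,r=tool()
for n,z in (("handle",113),("collar",53)):
  uv,us=((463.5,212.7),(319.3,146.2)) if z==113 else ((455.6,219),(319.6,170))
  (e1,d1),(e2,d2)=ray("top",uv),ray("side",us)
  s=np.linalg.lstsq(np.c_[d1,-d2],e2-e1,rcond=None)[0]; a,b=e1+d1*s[0],e2+d2*s[1]; print(n,a.round(1),b.round(1))
```

```text
top/handle [ 553.50864834 -323.43169343] collar [ 554.98827672 -325.19573565]
side/handle [ 554.94392766 -317.2745032 ] collar [ 555.10312993 -316.08723054]
green [ 582.51779285 -429.02324886] yellow [ 664.12128582 -328.72051984]
handle [ 554.5 -324.7  109. ] [ 556.3 -324.5  109.4]
collar [ 556.4 -327.    46.8] [ 557.2 -326.9   47. ]
```

{"fn": "carry_out", "kwargs": {"deltas": [[0.055, 0.04, -0.0098, 0, 0], [0.055, 0.04, -0.0098, 0, 0], [0.055, 0.04, -0.0098, 0, 0], [0.055, 0.04, -0.0098, 0, 0], [0.055, 0.04, -0.0098, 0, 0], [0.055, 0.04, -0.0098, 0, 0], [0.055, 0.04, -0.0098, 0, 0], [0.055, 0.04, -0.0098, 0, 0], [0.055, 0.04, -0.0098, 0.03, 0], [0.055, 0.04, -0.0098, 0.04, 0], [0.055, 0, 0, 0, 0], [0.055, 0, 0, 0, 0]], "force": 40}}

```text
time_s: 1.6
position: [553.1, -325.3, 161.2]
orientation: [-3.089, -0.574, 0.001]
ft_force: [0.6, -0.1, -0.1]
grip_width: 54.9
grip_force: 0.0
```

```bash
python3 - <<'E'
from h import *
p,r=tool();print(p.round(1),r.round(3).tolist())
for c in("top","side"):
  im=viewer.grab_frame(c);cv2.imwrite(f"pics/{c}1.png",im)
  print(c,px(c,[554.5,-324,113]),px(c,p))
E
python3 -c "
import cv2,numpy as np
s=cv2.imread('pics/side1.png')[60:210,220:420]
cv2.imwrite('pics/a1.png',cv2.resize(s,None,fx=3,fy=3,interpolation=2))"
```

```text
[ 553.1 -325.3  161.2] [[0.933, 0.359, -0.001], [0.359, -0.933, 0.0], [-0.001, -0.0, -1.0]]
top [463.76396338 212.18014974] [472.40177832 206.57803395]
side [320.02617449 144.90477845] [320.38343192 124.89501237]
```

View pics/a1.png

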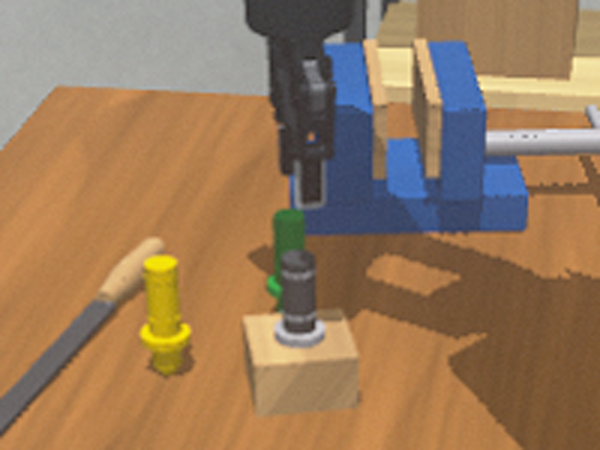

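The gripper is above the gauge (handle top at crop (297,258)) and lined up with it. I'll descend and grip.

{"fn": "carry_out", "kwargs": {"deltas": [[0.055, 0.0017, 0, 0.02, 0], [0.055, 0, 0, 0.02, 0], [0.055, 0, 0, 0.02, 0], [0.055, 0, 0, 0.02, 0], [0.055, 0, 0, 0.018, 0], [0.055, 0, 0, 0, 0], [0.015, 0, 0, 0, 0], [0.015, 0, 0, 0, 0], [0.015, 0, 0, 0, 0], [0.015, 0, 0, 0, 0], [0.015, 0, 0, 0, 0], [0.015, 0, 0, 0, 0]], "force": 40}}

```text
time_s: 3.2
position: [555.5, -324.9, 64.4]
orientation: [3.088, 0.573, 0.002]
ft_force: [-1.3, 0.5, 6.2]
grip_width: 25.2
grip_force: 39.6
```

{"fn": "carry_out", "kwargs": {"deltas": [[0.015, 0, 0, -0.01, 0], [0.015, 0, 0, -0.025, 0], [0.015, 0, 0, -0.03, 0], [0.015, 0, 0, -0.03, 0], [0.015, 0.01, -0.0126, -0.005, 0], [0.015, 0.022, -0.0275, 0, 0], [0.015, 0.022, -0.0275, 0, 0], [0.015, 0.022, -0.0275, 0, 0], [0.015, 0.022, -0.0275, 0, 0], [0.015, 0.022, -0.0275, 0, 0], [0.015, 0.022, -0.0275, 0, 0], [0.015, 0.022, -0.0275, 0, 0], [0.015, 0.012, -0.0145, 0, 0], [0.015, 0, 0, 0, 0], [0.015, 0, 0, 0, 0]]}}

```text
time_s: 5.08
position: [640.0, -57.1, 162.9]
orientation: [3.089, 0.573, -0.001]
ft_force: [1.3, 0.6, -2.6]
grip_width: 25.2
grip_force: 39.7
```

Run:
```python
from h import *
p,r=tool();print(p.round(1),r.round(3).tolist())
im=viewer.grab_frame("side")
for z in (0,8,30,38): print(z,px("side",[p[0],p[1],p[2]-64.4+15+z]).round(1))
print(px("side",[641.2,-56.5,35]))
cv2.imwrite("pics/a2.png",cv2.resize(im[100:290,170:360],None,fx=3,fy=3,interpolation=2))
```

```text
[640.  -57.1 162.9] [[0.934, 0.359, -0.001], [0.359, -0.934, -0.0], [-0.001, 0.0, -1.0]]
0 [250.4 203.7]
8 [250.  200.1]
30 [248.9 190. ]
38 [248.5 186.3]
[253.36395508 237.5745005 ]
```

View pics/a2.png

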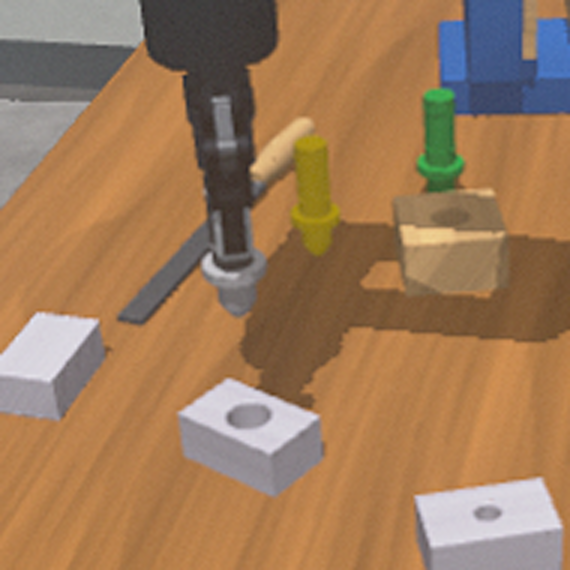

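The gauge hangs upright, with its tip at about (249,202) px. The wide bore is at (253,238) px, in agreement with the projection. I'll lower it.

{"fn": "carry_out", "kwargs": {"deltas": [[0.015, 0.0007, -0.0004, 0.01, 0], [0.015, 0, 0, 0.02, 0], [0.015, 0, 0, 0.02, 0], [0.015, 0, 0, 0.015, 0], [0.015, 0, 0, 0.01, 0], [0.015, 0, 0, 0.007, 0], [0.015, 0, 0, 0.005, 0], [0.015, 0, 0, 0.005, 0], [0.015, 0, 0, 0.005, 0], [0.015, 0, 0, 0, 0], [0.015, 0, 0, 0, 0]]}}

```text
time_s: 6.5
position: [641.2, -55.8, 66.5]
orientation: [3.089, 0.573, 0.001]
ft_force: [0.2, -1.2, -3.5]
grip_width: 25.2
grip_force: 39.7
```

{"fn": "carry_out", "kwargs": {"deltas": [[0.015, -0.0002, 0.0006, 0.003, 0], [0.015, 0, 0, 0.003, 0], [0.015, 0, 0, 0.002, 0], [0.015, 0, 0, 0.002, 0], [0.015, 0, 0, 0.001, 0], [0.015, 0, 0, 0, 0], [0.015, 0, 0, 0, 0]]}}

```text
time_s: 7.38
position: [641.2, -56.4, 55.4]
orientation: [-3.089, -0.573, -0.0]
ft_force: [0.8, 0.3, -3.0]
grip_width: 24.8
grip_force: 39.7
```

{"fn": "carry_out", "kwargs": {"deltas": [[0.015, 0, 0, 0.0007, 0], [0.015, 0, 0, 0.0005, 0], [0.015, 0, 0, 0, 0], [0.015, 0, 0, 0, 0]]}}

```text
time_s: 7.88
position: [641.2, -56.4, 54.5]
orientation: [-3.089, -0.573, -0.0]
ft_force: [-1.1, 0.1, 2.8]
grip_width: 25.2
grip_force: 39.9
```

Contact is felt at the expected height, so I'll release and retreat.

{"fn": "carry_out", "kwargs": {"deltas": [[0.03, 0, 0, 0, 0], [0.04, 0, 0, 0, 0], [0.055, 0, 0, 0, 0], [0.055, 0, 0, 0, 0], [0.055, 0, 0, 0, 0], [0.055, 0, 0, -0.015, 0], [0.055, 0, 0, -0.03, 0], [0.055, 0, 0, -0.03, 0], [0.055, 0, 0, -0.03, 0], [0.055, 0, 0, 0, 0]]}}

```text
time_s: 9.12
position: [643.5, -56.8, 163.0]
orientation: [3.087, 0.573, 0.01]
ft_force: [0.0, -0.2, 0.1]
grip_width: 55.1
grip_force: 0.0
```

Run:
```python
from h import *
p,r=tool();print(p.round(1),r.round(3).tolist(), np.degrees(np.arctan2(r[1,0],r[0,0])))
im=viewer.grab_frame("side")
cv2.imwrite("pics/a3.png",cv2.resize(im[100:310,170:380],None,fx=2.5,fy=2.5,interpolation=2))
d=np.array([470,18.1,0])-p; print("tool delta mm",(r.T@d).round(1))
```

```text
[643.5 -56.8 163. ] [[0.933, 0.359, 0.007], [0.359, -0.933, -0.001], [0.006, 0.004, -1.0]] 21.021817272951626
tool delta mm [-136.  -132.7  161.7]
```

View pics/a3.png

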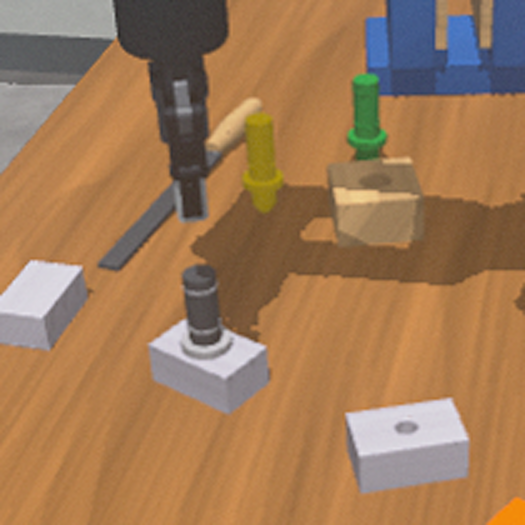

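The gauge stands fully home, with its collar seated on the block at crop (206,342). Next is the narrow block.

{"fn": "carry_out", "kwargs": {"deltas": [[0.085, -0.01, -0.0096, 0, 0], [0.085, -0.018, -0.0176, 0, 0], [0.085, -0.018, -0.0176, 0, 0], [0.085, -0.018, -0.0176, 0, 0], [0.085, -0.018, -0.0176, 0, 0], [0.085, -0.018, -0.0176, 0, 0], [0.085, -0.018, -0.0176, 0, 0], [0.085, -0.018, -0.0176, 0.02, -0.024], [0.085, 0, 0, 0.03, 0], [0.085, 0, 0, 0.03, 0], [0.085, 0, 0, 0.02, 0], [0.085, 0, 0, 0, 0], [0.085, 0, 0, 0, 0]]}}

```text
time_s: 10.8
position: [465.9, 18.9, 59.2]
orientation: [-3.081, -0.61, 0.001]
ft_force: [0.5, 0.5, 0.2]
grip_width: 85.0
grip_force: 0.0
```

Run:
```python
from h import *
p,r=tool();print(p.round(1),r.round(3).tolist(), np.degrees(np.arctan2(r[1,0],r[0,0])))
d=np.array([470,18.1,2])-p; print("tool delta mm",(r.T@d).round(1))
```

```text
[465.9  18.9  59.2] [[0.925, 0.381, -0.001], [0.381, -0.925, 0.0], [-0.001, -0.001, -1.0]] 22.393631184942457
tool delta mm [ 3.5  2.4 57.2]
```

{"fn": "carry_out", "kwargs": {"deltas": [[0.085, 0.0035, 0.0024, 0.015, 0], [0.085, 0, 0, 0.02, 0], [0.085, 0, 0, 0.012, 0], [0.085, 0, 0, 0.008, 0], [0.085, 0, 0, 0, 0], [0.04, 0, 0, 0, 0], [0.04, 0, 0, 0, 0], [0.04, 0, 0, 0, 0], [0.04, 0, 0, 0, 0], [0.04, 0, 0, 0, 0], [0.04, 0, 0, 0, 0]], "force": 60}}

```text
time_s: 12.18
position: [471.0, 18.0, 4.8]
orientation: [3.082, 0.61, 0.002]
ft_force: [-0.5, 0.3, 5.2]
grip_width: 49.4
grip_force: 62.7
```

{"fn": "carry_out", "kwargs": {"deltas": [[0.04, 0, 0, -0.01, 0], [0.04, 0, 0, -0.025, 0], [0.04, 0, 0, -0.025, 0], [0.04, 0.006, -0.013, -0.01, 0], [0.04, 0.0125, -0.0267, 0, 0], [0.04, 0.0125, -0.0267, 0, 0], [0.04, 0.0125, -0.0267, 0, 0], [0.04, 0.0125, -0.0267, 0, 0], [0.04, 0.0125, -0.0267, 0, 0], [0.04, 0.0125, -0.0267, 0, 0], [0.04, 0.0125, -0.0267, 0, 0], [0.04, 0.0125, -0.0267, 0, 0], [0.04, 0.0125, -0.0267, 0, 0], [0.04, 0.0065, -0.014, 0, 0], [0.04, 0, 0, 0, 0], [0.04, 0, 0, 0, 0]]}}

```text
time_s: 14.18
position: [483.7, 311.8, 73.8]
orientation: [3.081, 0.61, -0.002]
ft_force: [0.8, -0.8, -3.7]
grip_width: 49.0
grip_force: 63.1
```

Run:
```python
from h import *
cv2.imwrite("pics/a4.png",viewer.grab_frame("side"))
```

```text
(no output)
```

View pics/a4.png

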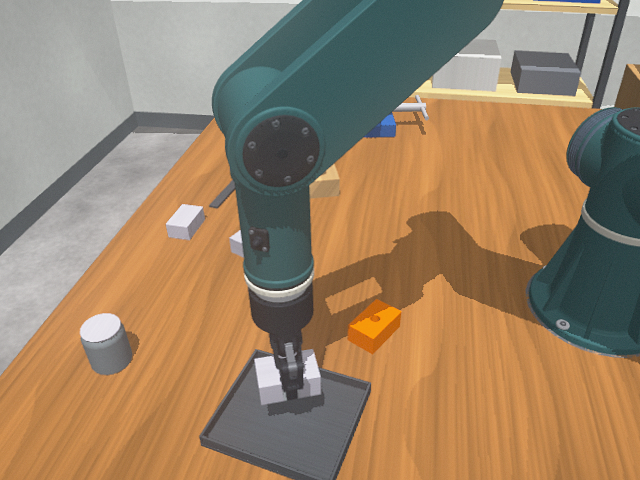

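The block hangs level over the middle of the tray, at about (289,378) px. I'll lower it.

{"fn": "carry_out", "kwargs": {"deltas": [[0.04, 0, 0, 0.01, 0], [0.04, 0, 0, 0.018, 0], [0.04, 0, 0, 0.015, 0], [0.04, 0, 0, 0.01, 0], [0.04, 0, 0, 0.005, 0], [0.04, 0, 0, 0.003, 0], [0.04, 0, 0, 0.002, 0], [0.04, 0, 0, 0.001, 0], [0.04, 0, 0, 0, 0], [0.04, 0, 0, 0, 0]]}}

```text
time_s: 15.48
position: [484.5, 312.8, 10.3]
orientation: [-3.082, -0.61, -0.001]
ft_force: [0.4, -1.0, -4.1]
grip_width: 49.4
grip_force: 63.1
```

{"fn": "carry_out", "kwargs": {"deltas": [[0.04, 0, 0, 0.0008, 0], [0.04, 0, 0, 0.0006, 0], [0.04, 0, 0, 0.0004, 0], [0.04, 0, 0, 0, 0], [0.04, 0, 0, 0, 0]]}}

```text
time_s: 16.1
position: [484.4, 312.7, 8.8]
orientation: [-3.082, -0.61, -0.0]
ft_force: [-2.1, -0.5, 5.5]
grip_width: 49.2
grip_force: 64.1
```

Contact with the tray floor. I'll release and retreat.

{"fn": "carry_out", "kwargs": {"deltas": [[0.053, 0, 0, 0, 0], [0.06, 0, 0, 0, 0], [0.07, 0, 0, 0, 0], [0.07, 0, 0, 0, 0], [0.07, 0, 0, 0, 0], [0.07, 0, 0, -0.01, 0], [0.07, 0, 0, -0.03, 0], [0.07, 0, 0, -0.04, 0], [0.07, 0, 0, -0.04, 0], [0.07, 0, 0, -0.04, 0], [0.07, 0, 0, 0, 0], [0.07, 0, 0, 0, 0]]}}

```text
time_s: 17.6
position: [484.0, 312.5, 168.4]
orientation: [-3.082, -0.61, 0.0]
ft_force: [-1.0, 0.9, -0.5]
grip_width: 69.7
grip_force: 0.0
```

Run:
```python
from h import *
a,b=viewer.grab_frame("side"),viewer.grab_frame("top")
cv2.imwrite("pics/a5.png",np.hstack([a[120:480,150:450],b[80:440,60:460]]))
```

```text
(no output)
```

View pics/a5.png

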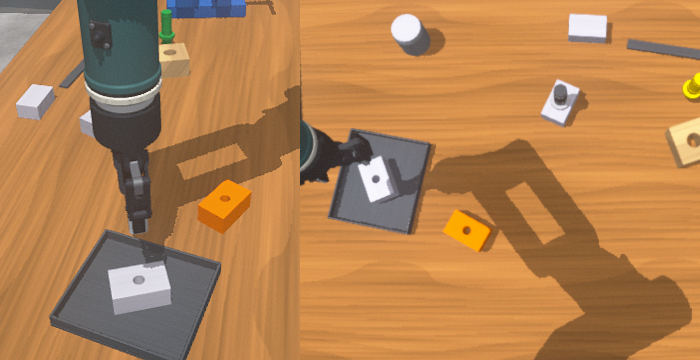

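The narrow block lies flat in the tray (crop (139,287)), and the gauge is still standing in the wide block (crop (560,97)). The gripper is clear of both.

```bash
python3 -c "
from cell import order
print(order.job_done())"
```

```text
the job is handed in; nothing more can be done
None
```

The gauge stands fully home in the wide-bored block and the narrow-bored block lies flat in the tray, both released. I handed the job in at about 18 s; no verdict came back.

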